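Find where a drum brake bites and mark the lever's travel

ROBOT

A 7-joint arm with a two-finger parallel gripper is mounted at the origin on the work surface. World frame = base frame: x ahead of the robot, y to its left, z up, the work surface at z = 0. Lengths are in m, angles in rad, forces in N, time in s.
With the tool pointing down it reaches from about 0.4 to 0.85 m from the base axis. Payload 4.5 kg.
Tool frame: the origin (TCP) lies at the very end of the fingers, on their centre line; the grasp point (between the pads) lies 19 mm behind it (r.pinch_z is the distance from the TCP to the grasp point, in m); z points along the fingers, y is the line along which they close (so a half turn about z gives the same grasp; the last joint's range is limited). The gripper opens to 88 mm and grips with 3 to 60 N. Pads are 18 mm wide; open, the fingers measure 123 mm over their backs; the gripper's body (75 mm by 187 mm) begins 45 mm behind the grasp point.
Start: joints at [1.33, 0.689, -0.195, 1.565, 0.157, 0.902, -0.215], TCP at [0.17, -0.602, 0.209] pointing down, gripper open.
Joint ranges: [-3.01, 3.01], [-0.46, 2.08], [-1.47, 1.51], [0.13, 2.56], [-1, 4.14], [0.04, 2.09], [-2.66, 2.66]. Speed limits (rad/s): [2.57, 2.57, 3.14, 3.14, 3.14, 3.14, 3.14].

INTERFACE

Orientations are given as a unit quaternion [x, y, z, w].
In Python, from plant import r, cams gives the robot as it stands.
- The arm moves only by the shell command python3 -m pendant 'ROWS' [FORCE]. ROWS is JSON, a list of rows, each a list of 3 entries, a list of its own where there are three numbers: the closure, from -1 (fully open) to 1 (shut), then the shift along the tool's x, y, z in mm, then the turn, a rotation vector about the tool's x, y, z in degrees. A call has 1 to 8 rows; each row shifts and turns the commanded pose from where the row before left it, along the tool's axes as they then stand; what a row does not reach is not made up. A row lasts 1/8 s, in which the tool goes at most 62.5 mm and 10.7 degrees, less where a joint would pass 70% of its speed; a pose out of reach is approached as far as the arm can. A call with a gripper value outside its range is refused whole. The fingers move at their own pace and stop on an object; FORCE is the grip in N (left out, the last holds). Time passes only in rows, so rows that do not move let the fingers close. It gives the time, the measured TCP pose, the force, the opening and the grip force at its end, in the units of the state.
- r.get_state(): the state, without advancing time (a new reading comes with each control period).
- cams.snapshot(name): name is "side" or "top"; returns a dict with "img" (480x640x3 uint8, red, green, blue), "camera_matrix" (3x3 intrinsics, pixels), "camera_from_world" (4x4, takes a point from world to camera coordinates). Camera axes: x right, y up, looking along -z (the intrinsics and any distortion apply to the point x, -y, -z); pixel columns grow to the right and rows downward; lengths in m; the calibration is good to about 2 mm. A picture is of the moment at which its call begins. There is no depth.
- r.finish_job(): hands the job in; it is judged then, once.
The state is a dict: "clock": time; "q": joint angles; "qd": joint speeds; "joint_torque": joint torques, N m; "tool_pos": TCP position; "eef_rot": TCP orientation; "contact_force": force on the tool from outside, world axes, zero at the start; "moment": the same for the moment, N m; "opening": opening from 0.0 (shut) to 1.0 (fully open); "finger_force": force on a finger pad.
Only numpy, scipy, OpenCV 4.12 (cv2) and the standard library are available. Lean on these libraries where they do the work, as an engineer would, in place of code of your own. Each camera call takes 0.05 s, during which the arm holds its last target. There are 200 camera calls.

TASK

Push the brake lever by its black grip, away from the slider's side, until the shoes bite inside the drum and the push firms up to about 10 N (never over 25 N), then let go: it stays where you left it. Then note its travel by sliding the slider along the rail until it gently touches the pin at the lever's end, not shoving the lever on, and leave both there. Leave the socket and the bolt that stand on the plate where they are.

Things in the scene. Friction and masses are not known exactly. Their poses are not given: they have to be found in the camera images.
- bench_plate: Dark steel plate 350 x 340 x 12 mm lying fixed on the bench, carrying a drum brake, its lever and a rail with a slider. Origin at the centre of its underside; x points from the rail edge (nearest the robot) to the drum edge, y along the rail in the direction in which the lever is pushed and the slider slides, z up. The steel rail (300 mm long, 16 wide, top 22 mm above the bench) runs along y at x = -120 mm, beside a ticked scale strip. Position and yaw vary.
- brake_drum: Ribbed aluminium brake drum, 132 mm across, standing on the plate at plate x = 90, y = 0 mm; its top is 57 mm above the bench. Origin on its axis at bench height. The shoes are hidden inside; how far the lever swings before they bite differs every time.
- lever_arm: Steel lever, 215 mm from the drum's axis to its end pin, swinging level about the drum's vertical axis. Origin on that axis at bench height; the arm points along the lever's own -x, z up; it is pushed towards its own +y. Flat bar 16 mm wide, 65 to 75 mm above the bench, ending in a vertical round pin 10 mm across that hangs down to 30 mm above the bench. A horizontal round black grip, 26 mm across and 62 mm long, sits on the bar between 109 and 171 mm from the axis.
- lever_grip (a point): Centre of the black grip, 140 mm from the drum's axis, 69 mm above the bench; the place to push, from the slider's side (-y of the plate).
- lever_pin (a point): Point on the axis of the pin (radius 5 mm) at the lever's free end, 215 mm from the drum's axis, 40 mm above the bench.
- lever (a joint): Swing of the lever, rad; grows as it is pushed towards plate +y; starts at 0 to 0.06. At 0 the lever leans 0.25 rad towards plate -y from plate -x. Free swing takes about 2 N at the grip; the shoes bite somewhere between 0.20 and 0.50 rad, unseen; beyond it the push at the grip rises by about 3.4 N per mm. Friction keeps the lever where it is left (it creeps back a millimetre or so from a firm push).
- slider (a joint): Position of the slider along the rail, m; grows towards plate +y, 0 to 0.19; starts at 0 to 0.025. Its front face is at plate y = -0.10 m + this value. It slides stiffly (about 1.5 N) and stays where it is left. Meeting the pin of a lever that rests against its shoes, the push rises to about 4.5 N and then by about 1.5 N per mm.
- slider_block: The slider: an aluminium block 40 mm across the rail, 50 mm along it, top 46 mm above the bench, with an upright tab on its rear end. Origin at bench height below the middle of its front face; axes as the plate's.
- slider_face (a point): Middle of the slider's flat front face (facing plate +y), 40 mm above the bench; axes as the plate's. It touches the pin when the pin's axis is 5 mm ahead of this face.
- slider_tab (a point): Centre of the upright tab on the slider's rear end, 80 mm above the bench: 24 mm wide across the rail, 16 mm thick along it, its top 91 mm above the bench, its back flush with the slider's back face, 50 mm behind the front face. Push it from behind or pinch it across the rail.
- socket: Bystander on the plate: steel socket, 28 mm across, 32 mm high. Origin at its underside.
- bolt: Bystander on the plate: steel bolt standing on its head, 24 mm across, 36 mm high. Origin at its underside.

How it is judged:
By the outcome, as a careful person would: the job done as asked, in the order asked, and still so for the second after the job is handed in, with the robot touching nothing.
It also fails if it takes over 51 s, if anything falls off the work surface, if the arm or the gripper's body presses on something with over 40 N, if the wrist force passes 120 N, or if a joint passes its speed limit or range.

## Working session

There is one attempt and no reset: what is moved stays moved. The work goes in short steps, Python scripts to look and compute and a shell command to move; the robot and the scene stay as the last step left them, time stands still between calls to the robot, and variables do not carry over. Pictures are saved under pics/ and viewed, at most 10 in all, crops included, and the job is handed in when it is done.

```bash
mkdir -p pics; ls
python3 - <<'E'
from plant import r,cams
import cv2
for n in("top","side"):
    s=cams.snapshot(n); cv2.imwrite(f"pics/{n}0.png",s["img"][:,:,::-1]); print(s["camera_matrix"],s["camera_from_world"],[k for k in s])
s=r.get_state();print(s["clock"],s["tool_pos"],s["eef_rot"],s["contact_force"],s["opening"])
E
```

```text
pics
[[614.56683041   0.         326.40031267]
 [  0.         614.56683041 240.49566785]
 [  0.           0.           1.        ]] [[-2.87520983e-02 -9.99586531e-01  2.89580959e-04  2.21775334e-02]
 [ 9.88674191e-01 -2.83955236e-02  1.47367016e-01 -5.66849502e-01]
 [-1.47297862e-01  4.52341216e-03  9.89081836e-01 -9.35075178e-01]
 [ 0.00000000e+00  0.00000000e+00  0.00000000e+00  1.00000000e+00]] ['img', 'camera_matrix', 'camera_from_world']
[[496.52265326   0.         318.45244328]
 [  0.         496.52265326 226.96953801]
 [  0.           0.           1.        ]] [[ 0.88893001 -0.45785848 -0.01300189 -0.4846901 ]
 [ 0.26901697  0.49890014  0.82384982 -0.21526214]
 [-0.37071998 -0.73584256  0.56665901 -0.51433366]
 [ 0.          0.          0.          1.        ]] ['img', 'camera_matrix', 'camera_from_world']
0.1 [ 0.16938181 -0.60098047  0.20809967] [ 9.90570870e-01  1.36998837e-01 -1.70240552e-04 -8.00828377e-04] [0.11360878 0.29156929 0.29851122] 0.9992625334124982
```

View pics/top0.png

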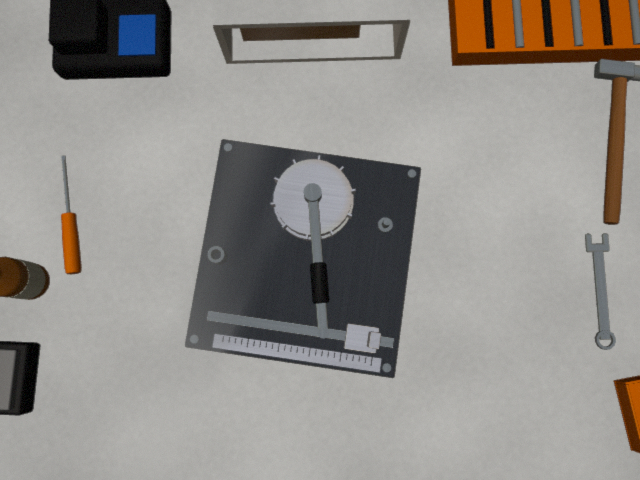

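View pics/side0.png

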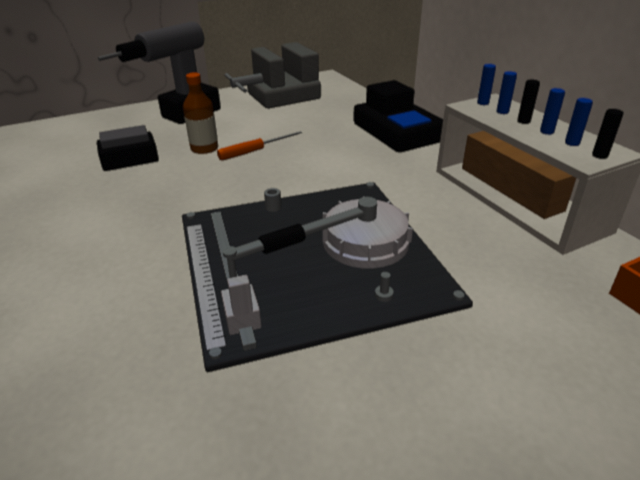

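The top view shows the plate corners at about (222,140), (420,167), (395,377) and (186,347). The drum hub is at (313,192), the grip at (319,283), the lever end at (323,333) and the slider at (345–381, 325–352). The socket at (216,254) and the bolt at (385,225) are clear of the lever's sweep so far.

```bash
cat > h.py <<'E'
import numpy as np
from plant import r,cams
from scipy.optimize import least_squares
from scipy.spatial.transform import Rotation as R
def ray(s,uv):
    K=s["camera_matrix"];T=s["camera_from_world"]
    d=np.array([(uv[0]-K[0,2])/K[0,0],-(uv[1]-K[1,2])/K[1,1],-1.])
    return -T[:3,:3].T@T[:3,3],T[:3,:3].T@d
def at(s,uv,z):
    c,d=ray(s,uv);return c+d*(z-c[2])/d[2]
def proj(s,p):
    c=s["camera_from_world"]@np.r_[p,1];K=s["camera_matrix"]
    return np.array([K[0,0]*c[0]/-c[2]+K[0,2],K[1,1]*-c[1]/-c[2]+K[1,2]])
E
python3 - <<'E'
from h import *
s=cams.snapshot("top")
C=[(222,140),(420,167),(395,377),(186,347)]
P=np.array([(.175,.17),(.175,-.17),(-.175,-.17),(-.175,.17)])
W=np.array([at(s,c,.012)[:2] for c in C])
rot=lambda a:np.array([[np.cos(a),-np.sin(a)],[np.sin(a),np.cos(a)]])
f=least_squares(lambda v:(P@rot(v[2]).T+v[:2]-W).ravel(),[.5,0,0])
v=f.x;print("plate",v,"res",f.fun.round(4))
np.save("plate.npy",v)
pl=lambda w:rot(v[2]).T@(w[:2]-v[:2])
for n,uv,z in [("hub",(313,192),.085),("grip",(319,283),.082),("end",(323,331),.075),("sl front top",(345,337),.046),("tab top",(374,340),.091),("socket",(216,254),.044),("bolt",(385,225),.048)]:
    w=at(s,uv,z);print(n,w.round(4),pl(w).round(4))
h=rot(v[2])@[.09,0]+v[:2];print("drum",h)
q=r.get_state()["eef_rot"];print(R.from_quat(q).as_matrix().round(3))
E
```

```text
plate [ 0.54861545  0.04008991 -0.16844116] res [ 0.0023  0.0022  0.0014 -0.0029 -0.0021 -0.0014 -0.0016  0.0021]
hub [0.6368 0.0245 0.085 ] [ 0.0895 -0.0006]
grip [0.4968 0.0191 0.082 ] [-0.0475 -0.0294]
end [0.425  0.0151 0.075 ] [-0.1176 -0.0454]
sl front top [ 0.4149 -0.0185  0.046 ] [-0.122  -0.0802]
tab top [ 0.4097 -0.0597  0.091 ] [-0.1202 -0.1217]
socket [0.5504 0.181  0.044 ] [-0.0219  0.1392]
bolt [ 0.5885 -0.0877  0.048 ] [ 0.0608 -0.1193]
drum [0.63734171 0.02500179]
[[ 0.962  0.271 -0.   ]
 [ 0.271 -0.962  0.001]
 [-0.    -0.001 -1.   ]]
```

Run:
```python
from h import *
import cv2
s=cams.snapshot("top")["img"][:,:,::-1]
cv2.imwrite("pics/t1.png",cv2.resize(s[130:390,180:430],None,fx=2.3,fy=2.3,interpolation=cv2.INTER_CUBIC))
```

```text
(no output)
```

View pics/t1.png

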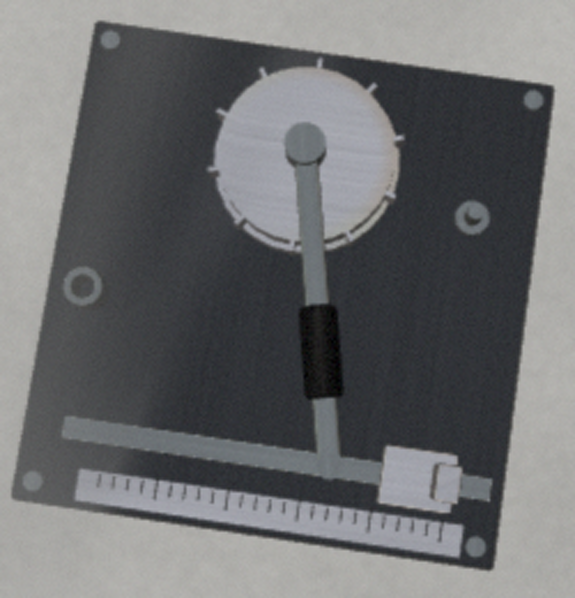

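```bash
python3 -m pendant '[[1,[0,0,0],[0,0,8]],[1,[0,0,0],[0,0,7.7]],[1,[30,-50,0],[0,0,0]],[1,[30,-50,0],[0,0,0]],[1,[30,-50,0],[0,0,0]],[1,[30,-50,0],[0,0,0]],[1,[30,-50,0],[0,0,0]],[1,[30,-50,0],[0,0,0]]]' 20
```

```text
clock: 1.2
tool_pos: [0.3503, -0.2998, 0.2089]
eef_rot: [1.0, 0.0, 0.0, 0.0]
contact_force: [1.8, 0.5, -0.0]
opening: 0.112
finger_force: 0.0
```

```bash
python3 -m pendant '[[1,[29,-50,0],[0,0,0]],[1,[29,-50,0],[0,0,0]],[1,[29,-50,0],[0,0,0]],[1,[29,-50,0],[0,0,0]],[1,[30,-50,0],[0,0,0]],[1,[0,0,50],[0,0,0]],[1,[0,0,45],[0,0,0]],[1,[0,0,0],[0,0,0]]]'
python3 - <<'E'
from h import *
import cv2
s=cams.snapshot("side")["img"][:,:,::-1]
cv2.imwrite("pics/s1.png",cv2.resize(s[130:390,160:490],None,fx=2,fy=2,interpolation=cv2.INTER_CUBIC))
E
```

```text
clock: 2.2
tool_pos: [0.4927, -0.051, 0.1115]
eef_rot: [1.0, 0.001, -0.003, -0.0]
contact_force: [-0.3, -0.3, 0.1]
opening: -0.0
finger_force: 0.0
```

View pics/s1.png

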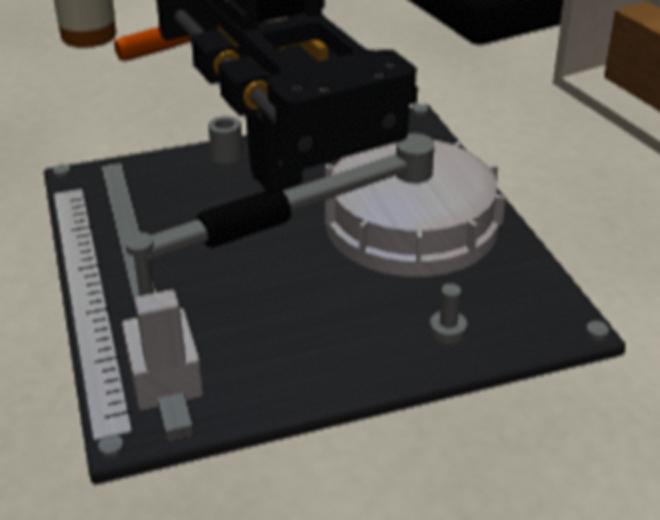

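Run:
```python
from h import *
s=cams.snapshot("side")
for p in [(.4927,-.051,.1115),(.497,.0184,.069),(.637,.025,.085),(.41,-.06,.091)]:
    print(p,proj(s,np.array(p)),(proj(s,np.array(p))-[160,130])*2)
```

```text
(0.4927, -0.051, 0.1115) [297.79036768 240.54439691] [275.58073535 221.08879381]
(0.497, 0.0184, 0.069) [279.93177619 238.43073069] [239.86355237 216.86146139]
(0.637, 0.025, 0.085) [365.99344985 200.37574352] [411.98689971 140.75148704]
(0.41, -0.06, 0.091) [236.70944356 279.11708506] [153.41888712 298.23417012]
```

Run:
```python
from h import *
import cv2
a=cams.snapshot("top");b=cams.snapshot("side")
A=a["img"][120:390,170:440,::-1];B=b["img"][170:290,220:350,::-1]
st=r.get_state();print(st["tool_pos"],st["q"])
p=np.array(st["tool_pos"]);print((proj(a,p)-[170,120])*1.6,(proj(b,p)-[220,170])*[ 432/120]*1)
B=cv2.convertScaleAbs(cv2.resize(B,None,fx=3.6,fy=3.6,interpolation=cv2.INTER_CUBIC),alpha=2.2,beta=20)[:, :340]
A=cv2.convertScaleAbs(cv2.resize(A,(432,432)),alpha=1.8,beta=20)
cv2.imwrite("pics/c2.png",np.hstack([A,B]))
```

```text
[ 0.496525   -0.05163332  0.11553132] [ 0.03215883  0.67777728 -0.03388498  2.03669171  0.05211749  0.42453666
 -1.61223602]
[315.72292274 255.97668357] [290.80806396 241.94862215]
```

View pics/c2.png

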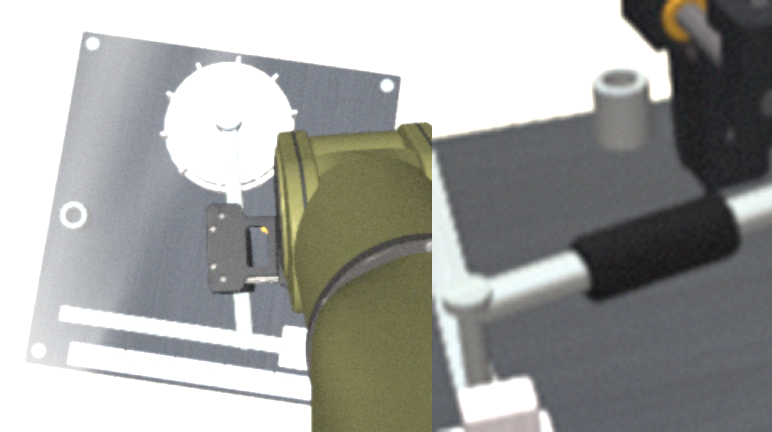

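The visible fingertip ends higher than the projected TCP, at about (723,185) in the combined picture against (723,242). I'll go down clear of the grip and check again.

```bash
python3 -m pendant '[[1,[0,0,30],[0,0,0]],[1,[0,0,30],[0,0,0]],[1,[0,0,0],[0,0,0]],[1,[0,0,0],[0,0,0]]]'
python3 - <<'E'
from h import *
import cv2
b=cams.snapshot("side")
B=b["img"][130:310,210:410,::-1]
st=r.get_state();p=np.array(st["tool_pos"]);print(p,(proj(b,p)-[210,130])*3, (proj(b,p+[0,0,.064])-[210,130])*3)
B=cv2.convertScaleAbs(cv2.resize(B,None,fx=3,fy=3,interpolation=cv2.INTER_CUBIC),alpha=2.5,beta=20)
cv2.imwrite("pics/c3.png",B)
E
```

```text
clock: 2.9
tool_pos: [0.4963, -0.0515, 0.0554]
eef_rot: [1.0, 0.0, 0.001, 0.0]
contact_force: [0.1, 0.4, -0.4]
opening: 0.004
finger_force: 0.0
[ 0.49643537 -0.05152271  0.05545143] [276.75469966 437.09456358] [271.69012872 313.54281904]
```

View pics/c3.png

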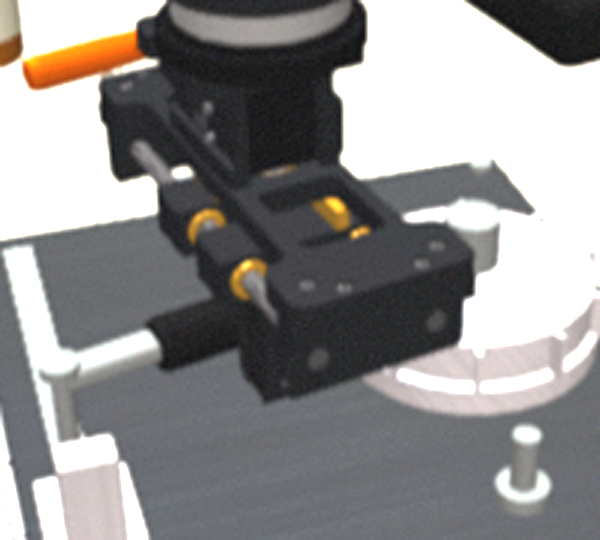

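Run:
```python
from h import *
b=cams.snapshot("side");p=np.array(r.get_state()["tool_pos"])
for y in(-.0935,.0935):
  for x in(-.0375,.0375):
    print(x,y,((proj(b,p+[x,y,.064])-[210,130])*3).round())
for z in (0,.02): print([((proj(b,p+[x,-.0175,z])-[210,130])*3).round() for x in(-.009,.009)])
```

```text
-0.0375 -0.0935 [290. 483.]
0.0375 -0.0935 [477. 417.]
-0.0375 0.0935 [101. 228.]
0.0375 0.0935 [257. 186.]
[array([275., 468.]), array([314., 455.])]
[array([274., 431.]), array([313., 417.])]
```

```bash
python3 -m pendant '[[1,[0,0,15],[0,0,0]],[1,[0,-10,0],[0,0,0]],[1,[0,-10,0],[0,0,0]],[1,[0,-5,0],[0,0,0]],[1,[0,0,0],[0,0,0]]]'; python3 -m pendant '[[1,[0,-4,0],[0,0,0]],[1,[0,-4,0],[0,0,0]],[1,[0,-4,0],[0,0,0]],[1,[0,-4,0],[0,0,0]]]'
```

```text
clock: 3.62
tool_pos: [0.4953, -0.0255, 0.0389]
eef_rot: [1.0, 0.001, 0.0, -0.0]
contact_force: [0.1, -0.2, 0.4]
opening: 0.003
finger_force: 0.0
clock: 4.12
tool_pos: [0.4952, -0.0101, 0.0388]
eef_rot: [1.0, 0.0, 0.0, 0.0]
contact_force: [-0.1, 0.0, 0.8]
opening: 0.005
finger_force: 0.0
```

```bash
python3 -m pendant '[[1,[0,-2,0],[0,0,0]],[1,[0,-2,0],[0,0,0]]]'; python3 -m pendant '[[1,[0,-2,0],[0,0,0]],[1,[0,-2,0],[0,0,0]]]';python3 -m pendant '[[1,[0,-2,0],[0,0,0]],[1,[0,-2,0],[0,0,0]]]'
```

```text
clock: 4.38
tool_pos: [0.4951, -0.0068, 0.0388]
eef_rot: [1.0, 0.0, -0.0, 0.0]
contact_force: [-0.4, -2.3, -0.4]
opening: 0.0
finger_force: 0.9
clock: 4.62
tool_pos: [0.4947, -0.0028, 0.0387]
eef_rot: [1.0, 0.0, -0.0, 0.0]
contact_force: [-0.4, -2.2, -0.9]
opening: 0.008
finger_force: 0.9
clock: 4.88
tool_pos: [0.4944, 0.0016, 0.0387]
eef_rot: [1.0, 0.0, -0.001, 0.0]
contact_force: [-2.3, -3.0, 0.1]
opening: 0.006
finger_force: 1.1
```

```bash
python3 -m pendant '[[1,[0,-2,0],[0,0,1]],[1,[0,-2,0],[0,0,1]],[1,[0,-2,0],[0,0,1]],[1,[0,-2,0],[0,0,1]],[1,[0,-2,0],[0,0,1]]]'; for i in 1 ; do python3 -m pendant '[[1,[0,-1,0],[0,0,0.5]],[1,[0,-1,0],[0,0,0.5]],[1,[0,-1,0],[0,0,0.5]],[1,[0,0,0],[0,0,0]]]';done
```

```text
clock: 5.5
tool_pos: [0.4954, 0.0119, 0.0388]
eef_rot: [0.999, -0.044, -0.0, 0.0]
contact_force: [-2.2, -2.6, 1.0]
opening: 0.005
finger_force: 1.2
clock: 6.0
tool_pos: [0.496, 0.0149, 0.0388]
eef_rot: [0.998, -0.056, 0.0, -0.0]
contact_force: [-2.1, -1.4, 0.5]
opening: 0.004
finger_force: 0.9
```

```bash
python3 -m pendant '[[1,[0,-1,0],[0,0,0.4]],[1,[0,-1,0],[0,0,0.4]],[1,[0,-1,0],[0,0,0.4]],[1,[0,0,0],[0,0,0]]]'
```

```text
clock: 6.5
tool_pos: [0.4963, 0.0178, 0.0388]
eef_rot: [0.998, -0.067, 0.0, -0.0]
contact_force: [-1.2, -1.6, 0.7]
opening: 0.006
finger_force: 0.9
```

```bash
python3 -m pendant '[[1,[0,-1,0],[0,0,0.4]],[1,[0,-1,0],[0,0,0.4]],[1,[0,-1,0],[0,0,0.4]],[1,[0,0,0],[0,0,0]]]'
```

```text
clock: 7.0
tool_pos: [0.4967, 0.0208, 0.0388]
eef_rot: [0.997, -0.077, 0.0, -0.0]
contact_force: [-1.4, -1.5, 0.8]
opening: 0.006
finger_force: 1.0
```

```bash
python3 -m pendant '[[1,[0,-1,0],[0,0,0.4]],[1,[0,-1,0],[0,0,0.4]],[1,[0,-1,0],[0,0,0.4]],[1,[0,0,0],[0,0,0]]]'
```

```text
clock: 7.5
tool_pos: [0.4972, 0.0238, 0.0388]
eef_rot: [0.996, -0.088, 0.0, -0.0]
contact_force: [-2.9, -0.6, 0.8]
opening: 0.006
finger_force: 1.0
```

```bash
python3 -m pendant '[[1,[0,-1,0],[0,0,0.4]],[1,[0,-1,0],[0,0,0.4]],[1,[0,-1,0],[0,0,0.4]],[1,[0,0,0],[0,0,0]]]'
```

```text
clock: 8.0
tool_pos: [0.4977, 0.0267, 0.0388]
eef_rot: [0.995, -0.098, 0.0, -0.0]
contact_force: [-1.6, -2.3, 0.6]
opening: 0.006
finger_force: 1.0
```

```bash
python3 -m pendant '[[1,[0,-1,0],[0,0,0.4]],[1,[0,-1,0],[0,0,0.4]],[1,[0,-1,0],[0,0,0.4]],[1,[0,0,0],[0,0,0]]]'
```

```text
clock: 8.5
tool_pos: [0.4983, 0.0297, 0.0388]
eef_rot: [0.994, -0.108, 0.0, -0.0]
contact_force: [-2.3, -2.1, 1.3]
opening: 0.004
finger_force: 1.0
```

```bash
python3 -m pendant '[[1,[0,-1,0],[0,0,0.4]],[1,[0,-1,0],[0,0,0.4]],[1,[0,-1,0],[0,0,0.4]],[1,[0,0,0],[0,0,0]]]'
```

```text
clock: 9.0
tool_pos: [0.499, 0.0326, 0.0388]
eef_rot: [0.993, -0.119, 0.0, -0.0]
contact_force: [-1.6, -1.7, 0.6]
opening: 0.006
finger_force: 1.0
```

```bash
python3 -m pendant '[[1,[0,-1,0],[0,0,0.4]],[1,[0,-1,0],[0,0,0.4]],[1,[0,-1,0],[0,0,0.4]],[1,[0,0,0],[0,0,0]]]'
```

```text
clock: 9.5
tool_pos: [0.4997, 0.0355, 0.0388]
eef_rot: [0.992, -0.129, 0.0, -0.0]
contact_force: [-2.5, -2.1, 1.0]
opening: 0.008
finger_force: 1.0
```

```bash
python3 -m pendant '[[1,[0,-1,0],[0,0,0.4]],[1,[0,-1,0],[0,0,0.4]],[1,[0,-1,0],[0,0,0.4]],[1,[0,0,0],[0,0,0]]]'
```

```text
clock: 10.0
tool_pos: [0.5006, 0.0384, 0.0388]
eef_rot: [0.99, -0.14, 0.0, -0.0]
contact_force: [-1.8, -1.2, 0.8]
opening: 0.006
finger_force: 1.0
```

```bash
python3 -m pendant '[[1,[0,-1,0],[0,0,0.4]],[1,[0,-1,0],[0,0,0.4]],[1,[0,-1,0],[0,0,0.4]],[1,[0,0,0],[0,0,0]]]'
```

```text
clock: 10.5
tool_pos: [0.5014, 0.0413, 0.0388]
eef_rot: [0.989, -0.15, 0.0, -0.0]
contact_force: [-2.1, -0.9, 0.5]
opening: 0.009
finger_force: 1.0
```

```bash
python3 -m pendant '[[1,[0,-1,0],[0,0,0.4]],[1,[0,-1,0],[0,0,0.4]],[1,[0,-1,0],[0,0,0.4]],[1,[0,0,0],[0,0,0]]]'
```

```text
clock: 11.0
tool_pos: [0.5023, 0.0441, 0.0388]
eef_rot: [0.987, -0.16, 0.0, -0.0]
contact_force: [-2.6, -2.4, 0.2]
opening: 0.005
finger_force: 1.0
```

```bash
python3 -m pendant '[[1,[0,-1,0],[0,0,0.4]],[1,[0,-1,0],[0,0,0.4]],[1,[0,-1,0],[0,0,0.4]],[1,[0,0,0],[0,0,0]]]'
```

```text
clock: 11.5
tool_pos: [0.5027, 0.0465, 0.0388]
eef_rot: [0.985, -0.171, -0.0, 0.0]
contact_force: [-3.9, -2.2, 1.5]
opening: 0.005
finger_force: 2.1
```

```bash
python3 -m pendant '[[1,[0,-0.6,0],[0,0,0.2]],[1,[0,-0.6,0],[0,0,0.2]],[1,[0,0,0],[0,0,0]],[1,[0,0,0],[0,0,0]]]'; python3 -m pendant '[[1,[0,0,0],[0,0,0]]]'
```

```text
clock: 12.0
tool_pos: [0.5027, 0.0472, 0.0388]
eef_rot: [0.985, -0.174, -0.001, 0.001]
contact_force: [-3.8, -3.8, 3.0]
opening: 0.006
finger_force: 2.7
clock: 12.12
tool_pos: [0.5027, 0.0472, 0.0388]
eef_rot: [0.985, -0.174, -0.001, 0.001]
contact_force: [-5.2, -4.1, 2.1]
opening: 0.006
finger_force: 2.7
```

```bash
python3 -m pendant '[[1,[0,-0.8,0],[0,0,0.2]],[1,[0,-0.7,0],[0,0,0.2]],[1,[0,0,0],[0,0,0]],[1,[0,0,0],[0,0,0]]]'; python3 -m pendant '[[1,[0,0,0],[0,0,0]]]'
```

```text
clock: 12.62
tool_pos: [0.5028, 0.048, 0.0388]
eef_rot: [0.984, -0.178, -0.001, 0.001]
contact_force: [-4.5, -5.4, 2.3]
opening: 0.011
finger_force: 3.4
clock: 12.75
tool_pos: [0.5028, 0.048, 0.0388]
eef_rot: [0.984, -0.178, -0.001, 0.001]
contact_force: [-5.7, -5.1, 2.8]
opening: 0.004
finger_force: 3.4
```

```bash
python3 -m pendant '[[1,[0,-1,0],[0,0,0.1]],[1,[0,-1,0],[0,0,0.1]],[1,[0,-1,0],[0,0,0.1]],[1,[0,0,0],[0,0,0]],[1,[0,0,0],[0,0,0]]]'; python3 -m pendant '[[1,[0,0,0],[0,0,0]]]'
```

```text
clock: 13.38
tool_pos: [0.5031, 0.0494, 0.0387]
eef_rot: [0.983, -0.181, -0.002, 0.002]
contact_force: [-5.7, -6.6, 3.5]
opening: 0.004
finger_force: 4.9
clock: 13.5
tool_pos: [0.503, 0.0494, 0.0388]
eef_rot: [0.983, -0.181, -0.002, 0.002]
contact_force: [-5.5, -7.1, 3.8]
opening: 0.005
finger_force: 4.9
```

```bash
python3 -m pendant '[[1,[0,-0.7,0],[0,0,0]],[1,[0,-0.6,0],[0,0,0]],[1,[0,0,0],[0,0,0]],[1,[0,0,0],[0,0,0]]]'; python3 -m pendant '[[1,[0,0,0],[0,0,0]]]'
```

```text
clock: 14.0
tool_pos: [0.5031, 0.0499, 0.0388]
eef_rot: [0.983, -0.182, -0.002, 0.002]
contact_force: [-5.8, -8.1, 4.6]
opening: 0.002
finger_force: 5.6
clock: 14.12
tool_pos: [0.5032, 0.0499, 0.0388]
eef_rot: [0.983, -0.182, -0.002, 0.002]
contact_force: [-6.5, -8.8, 4.3]
opening: 0.008
finger_force: 5.6
```

```bash
python3 -m pendant '[[1,[0,3,0],[0,0,0]],[1,[0,5,0],[0,0,0]],[1,[0,12,0],[0,0,0]],[1,[0,20,0],[0,0,0]],[1,[0,0,45],[0,0,0]]]' >/dev/null 2>&1 <<< '' & wait; python3 -c "
from plant import r
s=r.get_state();print(s['clock'],s['tool_pos'],s['contact_force'])"
```

```text
14.75 [ 0.49519248  0.01408521 -0.00438583] [ 0.44819754  0.72476943 -0.8038575 ]
```

I sent that last row downward by mistake. The force reads about zero, so I'm raising the tool now.

```bash
python3 -m pendant '[[1,[0,0,-50],[0,0,0]],[1,[0,0,-50],[0,0,0]],[1,[0,0,-40],[0,0,0]],[1,[0,0,0],[0,0,0]]]'
python3 - <<'E'
from h import *
import cv2
a=cams.snapshot("side");b=a["img"][130:330,180:430,::-1]
p=np.array(r.get_state()["tool_pos"]);print((proj(a,p)-[180,130])*3)
cv2.imwrite("pics/s4.png",cv2.convertScaleAbs(cv2.resize(b,None,fx=3,fy=3,interpolation=cv2.INTER_CUBIC),alpha=1.8,beta=10))
E
```

```text
clock: 15.25
tool_pos: [0.4948, 0.0159, 0.1365]
eef_rot: [0.984, -0.18, 0.004, -0.001]
contact_force: [-0.1, 0.2, -0.3]
opening: 0.004
finger_force: 0.0
[285.23869377 204.61805392]
```

View pics/s4.png

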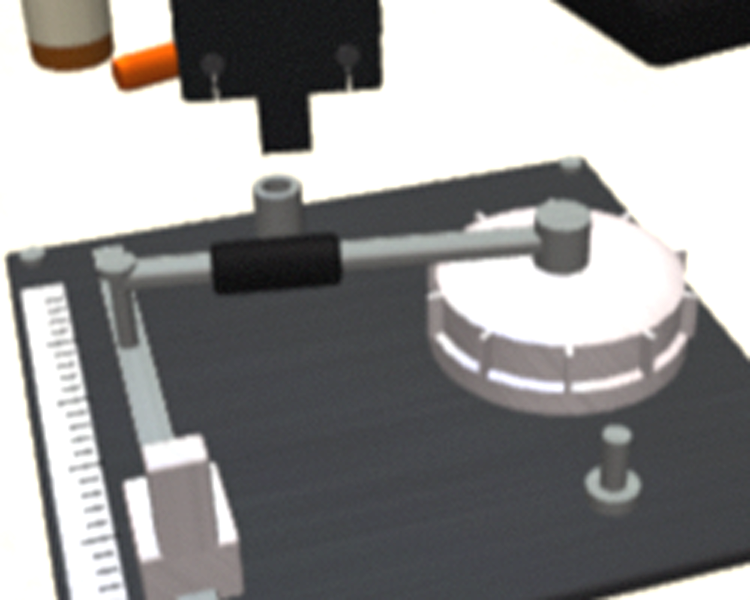

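The fingertip shows at about (285,152), roughly 25 mm above the reported TCP. The lever has swung to its new place, with its end at (115,262) and the pin bottom at (128,345). The tab top is at about (175,450), and nothing is disturbed. Next I work out the lever angle and the slider travel.

Run:
```python
from h import *
b=cams.snapshot("side");v=np.load("plate.npy")
c,s=np.cos(v[2]),np.sin(v[2]);Rm=np.array([[c,-s],[s,c]])
D=Rm@[.09,0]+v[:2]
def P(x,y,z): return np.r_[Rm@[x,y]+v[:2],z]
def pin(j,z):
    a=.25-j; return P(.09-.215*np.cos(a),-.215*np.sin(a),z)
pm=np.array([128,343])/3+[180,130]
for j in(.40,.44,.48,.52): print(j,((proj(b,pin(j,.03))-[180,130])*3).round(),((proj(b,pin(j,.077))-[180,130])*3).round(),"pin plate y",-.215*np.sin(.25-j))
for q in(.01,.02,.03):print(q,[((proj(b,P(-.12+dx,-.1+q-.05+dy,.091))-[180,130])*3).round() for dx in(-.012,.012) for dy in (0,.016)])
t=np.array(r.get_state()["tool_pos"]);print(t, "behind tab world",P(-.12,-.18,0))
```

```text
0.4 [123. 348.] [111. 268.] pin plate y 0.032129198481823835
0.44 [124. 338.] [111. 258.] pin plate y 0.040604662419947625
0.48 [125. 328.] [113. 248.] pin plate y 0.0490151675600655
0.52 [127. 318.] [115. 239.] pin plate y 0.0573472588880987
0.01 [array([146., 484.]), array([139., 457.]), array([210., 471.]), array([202., 444.])]
0.02 [array([142., 467.]), array([135., 441.]), array([205., 454.]), array([197., 428.])]
0.03 [array([138., 451.]), array([131., 425.]), array([200., 438.]), array([192., 413.])]
[0.49215606 0.01600274 0.13392817] behind tab world [ 0.40013754 -0.11724511  0.        ]
```

```bash
python3 -m pendant '[[1,[0,0,0],[0,0,-5.5]],[1,[0,0,0],[0,0,-5.6]],[1,[-23,49,0],[0,0,0]],[1,[-23,49,0],[0,0,0]],[1,[-23,49,0],[0,0,0]],[1,[0,0,0],[0,0,0]],[1,[0,0,0],[0,0,0]]]'
```

```text
clock: 16.23
tool_pos: [0.399, -0.117, 0.1331]
eef_rot: [0.996, -0.084, -0.0, -0.0]
contact_force: [-0.1, 0.9, 1.1]
opening: 0.007
finger_force: 0.0
```

```bash
python3 -m pendant '[[1,[0,0,50],[0,0,0]],[1,[0,0,48],[0,0,0]],[1,[0,0,0],[0,0,0]],[1,[0,-10,0],[0,0,0]],[1,[0,-10,0],[0,0,0]],[1,[0,0,0],[0,0,0]]]'; python3 -m pendant '[[1,[0,-4,0],[0,0,0]],[1,[0,-4,0],[0,0,0]],[1,[0,-4,0],[0,0,0]],[1,[0,-4,0],[0,0,0]],[1,[0,0,0],[0,0,0]]]'
```

```text
clock: 16.98
tool_pos: [0.4066, -0.0972, 0.0405]
eef_rot: [0.997, -0.083, -0.001, -0.001]
contact_force: [0.1, -0.3, 1.1]
opening: 0.006
finger_force: 0.0
clock: 17.6
tool_pos: [0.4083, -0.0828, 0.0399]
eef_rot: [0.996, -0.084, -0.002, -0.001]
contact_force: [-0.4, 1.1, 0.7]
opening: 0.005
finger_force: 0.0
```

Run:
```python
from h import *
import cv2
a=cams.snapshot("side");b=a["img"][170:370,180:430,::-1]
cv2.imwrite("pics/s5.png",cv2.convertScaleAbs(cv2.resize(b,None,fx=3,fy=3,interpolation=cv2.INTER_CUBIC),alpha=1.8,beta=10))
```

```text
(no output)
```

View pics/s5.png

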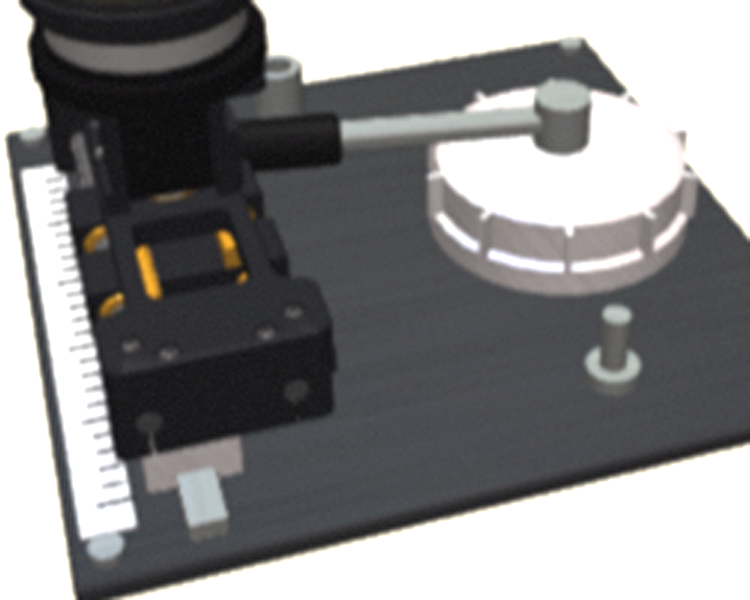

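The slider's rear is at (145–240, 480), unmoved, and the gripper is above it with no contact yet. I continue forward.

```bash
python3 -m pendant '[[1,[0,-3,0],[0,0,0]],[1,[0,-3,0],[0,0,0]],[1,[0,-3,0],[0,0,0]]]'; python3 -m pendant '[[1,[0,-3,0],[0,0,0]],[1,[0,-3,0],[0,0,0]],[1,[0,-3,0],[0,0,0]]]'
```

```text
clock: 18.02
tool_pos: [0.4094, -0.074, 0.0392]
eef_rot: [0.996, -0.084, -0.003, -0.0]
contact_force: [0.8, -2.5, 0.6]
opening: 0.009
finger_force: 0.8
clock: 18.4
tool_pos: [0.411, -0.0649, 0.0392]
eef_rot: [0.996, -0.084, -0.003, -0.001]
contact_force: [0.9, -1.6, 0.5]
opening: 0.002
finger_force: 0.8
```

```bash
python3 -m pendant '[[1,[0,-8,0],[0,0,0]],[1,[0,-8,0],[0,0,0]],[1,[0,-8,0],[0,0,0]],[1,[0,-8,0],[0,0,0]],[1,[0,-8,0],[0,0,0]],[1,[0,-8,0],[0,0,0]],[1,[0,-8,0],[0,0,0]],[1,[0,-4,0],[0,0,0]]]'
python3 - <<'E'
from h import *
import cv2
a=cams.snapshot("top");v=np.load("plate.npy");t=np.array(r.get_state()["tool_pos"])[:2]-v[:2]
c,s=np.cos(v[2]),np.sin(v[2]);print("tcp plate",c*t[0]+s*t[1],-s*t[0]+c*t[1])
A=a["img"][150:390,180:400,::-1];S=cams.snapshot("side")["img"][150:330,170:350,::-1]
f=lambda i,w:cv2.convertScaleAbs(cv2.resize(i,(w,440),interpolation=cv2.INTER_CUBIC),alpha=1.8,beta=10)
cv2.imwrite("pics/t6.png",np.hstack([f(A,360),f(S,440)]))
E
```

```text
clock: 19.4
tool_pos: [0.4208, -0.0053, 0.0392]
eef_rot: [0.996, -0.084, -0.003, -0.001]
contact_force: [0.9, -1.9, 0.1]
opening: 0.008
finger_force: 0.8
tcp plate -0.1184182447751173 -0.06569167342202385
```

View pics/t6.png

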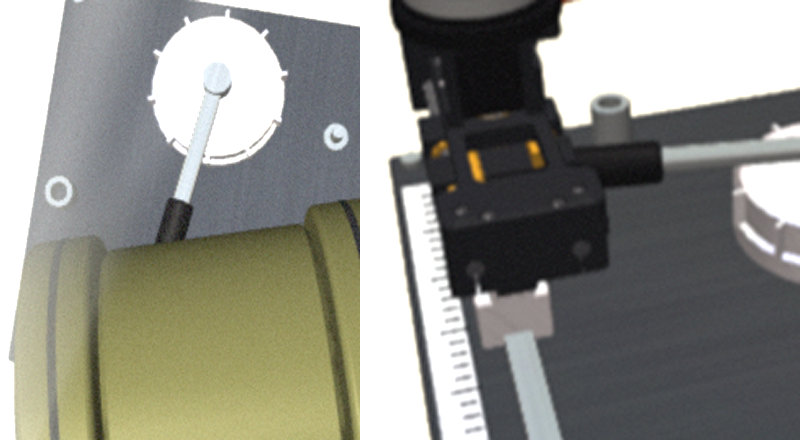

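The slider follows: its rear is at (475–550, 300–345) in the right half, and the lever hasn't moved. About 30 mm remain.

```bash
python3 -m pendant '[[1,[0,-5,0],[0,0,0]],[1,[0,-5,0],[0,0,0]],[1,[0,-4,0],[0,0,0]],[1,[0,-4,0],[0,0,0]],[1,[0,-2,0],[0,0,0]],[1,[0,0,0],[0,0,0]]]'
```

```text
clock: 20.25
tool_pos: [0.4242, 0.0142, 0.0392]
eef_rot: [0.996, -0.084, -0.003, -0.001]
contact_force: [0.1, -0.4, 0.7]
opening: 0.0
finger_force: 0.2
```

```bash
python3 -m pendant '[[1,[0,-1,0],[0,0,0]],[1,[0,-1,0],[0,0,0]],[1,[0,0,0],[0,0,0]]]'
```

```text
clock: 20.62
tool_pos: [0.4246, 0.0158, 0.0392]
eef_rot: [0.996, -0.084, -0.003, -0.001]
contact_force: [-1.1, -1.5, 0.1]
opening: 0.008
finger_force: 0.6
```

```bash
python3 -m pendant '[[1,[0,-1,0],[0,0,0]],[1,[0,-1,0],[0,0,0]]]'
```

```text
clock: 20.88
tool_pos: [0.4249, 0.0177, 0.0393]
eef_rot: [0.996, -0.084, -0.003, -0.001]
contact_force: [0.5, -0.6, 0.7]
opening: 0.004
finger_force: 0.8
```

```bash
python3 -m pendant '[[1,[0,-1,0],[0,0,0]],[1,[0,-1,0],[0,0,0]]]'
```

```text
clock: 21.12
tool_pos: [0.4253, 0.0198, 0.0392]
eef_rot: [0.996, -0.084, -0.003, -0.001]
contact_force: [-0.6, -1.6, -0.9]
opening: 0.005
finger_force: 0.8
```

```bash
python3 -m pendant '[[1,[0,-1,0],[0,0,0]],[1,[0,-1,0],[0,0,0]]]'
```

```text
clock: 21.38
tool_pos: [0.4256, 0.0218, 0.0392]
eef_rot: [0.996, -0.084, -0.003, -0.001]
contact_force: [-0.2, -1.4, 0.4]
opening: 0.008
finger_force: 0.8
```

```bash
python3 -m pendant '[[1,[0,-0.6,0],[0,0,0]],[1,[0,-0.6,0],[0,0,0]]]'
```

```text
clock: 21.62
tool_pos: [0.4258, 0.0229, 0.0392]
eef_rot: [0.996, -0.084, -0.003, -0.001]
contact_force: [-0.1, -0.7, 0.3]
opening: 0.008
finger_force: 0.8
```

```bash
python3 -m pendant '[[1,[0,-0.6,0],[0,0,0]],[1,[0,-0.6,0],[0,0,0]]]'
```

```text
clock: 21.88
tool_pos: [0.426, 0.0241, 0.0392]
eef_rot: [0.996, -0.084, -0.003, -0.001]
contact_force: [0.3, -2.2, -0.5]
opening: 0.002
finger_force: 0.8
```

```bash
python3 -m pendant '[[1,[0,-0.6,0],[0,0,0]],[1,[0,-0.6,0],[0,0,0]]]'
```

```text
clock: 22.12
tool_pos: [0.4262, 0.0253, 0.0392]
eef_rot: [0.996, -0.084, -0.003, -0.001]
contact_force: [0.4, -2.1, 0.5]
opening: 0.005
finger_force: 0.8
```

```bash
python3 -m pendant '[[1,[0,-0.6,0],[0,0,0]],[1,[0,-0.6,0],[0,0,0]]]'
```

```text
clock: 22.38
tool_pos: [0.4264, 0.0264, 0.0392]
eef_rot: [0.996, -0.084, -0.003, -0.001]
contact_force: [0.1, -0.4, -0.1]
opening: 0.004
finger_force: 0.8
```

```bash
python3 -m pendant '[[1,[0,-0.6,0],[0,0,0]],[1,[0,-0.6,0],[0,0,0]]]'
```

```text
clock: 22.62
tool_pos: [0.4266, 0.0277, 0.0392]
eef_rot: [0.996, -0.084, -0.003, -0.001]
contact_force: [1.1, -1.4, -0.4]
opening: 0.007
finger_force: 0.8
```

```bash
python3 -m pendant '[[1,[0,-0.6,0],[0,0,0]],[1,[0,-0.6,0],[0,0,0]]]'
```

```text
clock: 22.88
tool_pos: [0.4266, 0.0281, 0.0393]
eef_rot: [0.996, -0.085, -0.003, -0.0]
contact_force: [0.8, -3.9, 0.6]
opening: 0.006
finger_force: 2.2
```

That is contact with the pin, at about 4.4 N. I back off and lift (up is negative z).

```bash
python3 -m pendant '[[1,[0,2,0],[0,0,0]],[1,[0,8,0],[0,0,0]],[1,[0,20,0],[0,0,0]],[1,[0,0,-45],[0,0,0]],[1,[0,0,-50],[0,0,0]],[1,[0,50,-20],[0,0,0]],[1,[0,50,0],[0,0,0]],[1,[0,50,0],[0,0,0]]]'; python3 -m pendant '[[1,[0,50,0],[0,0,0]],[1,[0,50,0],[0,0,0]],[1,[0,50,0],[0,0,0]],[1,[0,0,0],[0,0,0]],[1,[0,0,0],[0,0,0]]]'
python3 - <<'E'
from h import *
import cv2
a=cams.snapshot("top");A=a["img"][130:390,170:430,::-1];S=cams.snapshot("side")["img"][150:280,170:300,::-1]
f=lambda i,w:cv2.convertScaleAbs(cv2.resize(i,(w,400),interpolation=cv2.INTER_CUBIC),alpha=1.6,beta=5)
cv2.imwrite("pics/t7.png",np.hstack([f(A,400),f(S,400)]))
E
```

```text
clock: 23.88
tool_pos: [0.3969, -0.1504, 0.1546]
eef_rot: [0.996, -0.084, -0.002, -0.001]
contact_force: [0.7, 0.9, -0.5]
opening: 0.002
finger_force: 0.0
clock: 24.5
tool_pos: [0.3717, -0.2961, 0.1539]
eef_rot: [0.996, -0.084, -0.003, -0.001]
contact_force: [0.1, 0.5, 0.5]
opening: 0.004
finger_force: 0.0
```

View pics/t7.png

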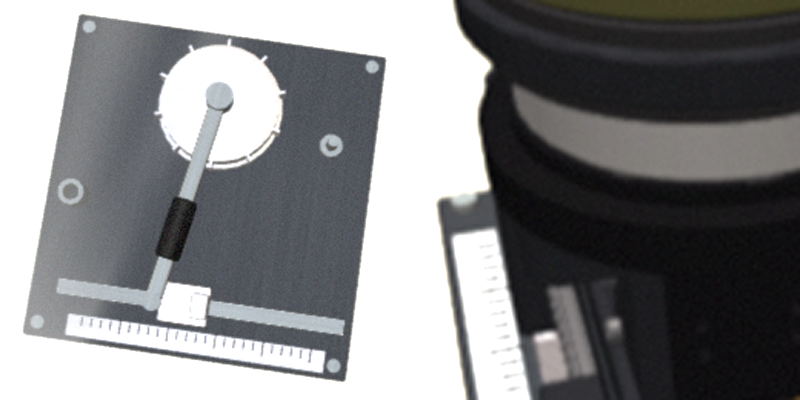

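The top view shows the lever end at (153,302) with the slider's front face against it at (158,303). The socket at (70,190) and the bolt at (331,145) haven't moved, and the robot is clear.

```bash
python3 -c "
from plant import r
print(r.finish_job())"
```

```text
the job is handed in; nothing more can be done
None
```

The job is handed in at about 24.5 s: I pushed the lever to about 10 N and let go, slid the slider up to touch the pin at about 4.4 N, and left both there. The socket and bolt did not move; one row after the lever push went down by mistake, but the force stayed near zero and I saw nothing disturbed.

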